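# Set the driver board on its rest and hold the battery case open

### The arm

A 7-joint arm with a two-finger parallel gripper is mounted at the origin on the work surface. World frame = base frame: x ahead of the robot, y to its left, z up, the work surface at z = 0. Lengths are in mm, angles in rad, forces in N, time in s.
With the tool pointing down it reaches from about 400 to 875 mm from the base axis. Payload 4.4 kg.
Tool frame: the origin (TCP) lies at the very end of the fingers, on their centre line; the grasp point (between the pads) lies 19 mm behind it; z points along the fingers, y is the line along which they close (so a half turn about z gives the same grasp; the last joint's range is limited). The gripper opens to 85 mm and grips with 20 to 120 N. Pads are 22 mm wide; open, the fingers measure 114 mm over their backs; the gripper's body (76 mm by 85 mm) begins 54 mm behind the grasp point. The pads swing forward as they close: fully open they stand 13 mm farther back than shut.
Start: joints at [-1.261, 0.628, 0.038, 1.517, -0.027, 0.996, -0.02], TCP at [238.538, 604.663, 231.313] pointing down, gripper open.
Joint ranges: [-3.06, 3.06], [-0.37, 2.12], [-1.25, 1.32], [0.18, 2.47], [-1.1, 4.24], [0.23, 1.98], [-2.94, 2.94]. Speed limits (rad/s): [2.57, 2.57, 3.14, 3.14, 3.14, 3.14, 3.14].

### API

Orientations are given as [roll, pitch, yaw] about the fixed x, y, z axes, in that order (R = Rz(yaw) Ry(pitch) Rx(roll)).
In Python, from cell import read_state, get_image, camera_info, finish_job gives the robot as it stands.
- The arm moves only by the tool play_rows, never from a script. Its argument "deltas" is one flat list of numbers, 7 for each row, row after row: the shift along the tool's x, y, z in mm, then the turn, a rotation vector about the tool's x, y, z in rad, then the opening, from 0 (shut) to 1 (fully open). In form: [dx, dy, dz, ax, ay, az, grip, dx, dy, dz, ax, ay, az, grip, ...]. A call has 1 to 10 rows; each row is the pose to reach, as a shift and turn from the pose commanded when the call began, along the tool's axes at that moment; what a row does not reach only later rows make up. A row lasts 1/8 s, in which the tool goes at most 62.5 mm and 10.7 degrees, less where a joint would pass 70% of its speed; a pose out of reach is approached as far as the arm can. A call with a gripper value outside its range is refused whole. The fingers move at their own pace and stop on an object; the grip force is fixed at half the most. Time passes only in rows, so rows that repeat a pose let the fingers close. It gives the time, the measured TCP pose, the force, the opening and the grip force at its end, in the units of the state.
- read_state(): the state, without advancing time (a new reading comes with each control period).
- get_image(name): name is "side" or "top"; returns the picture (420x560x3 uint8, red, green, blue); there is no depth.
- camera_info(name): a dict with "fx", "fy", "cx", "cy" (pixels), "T" (4x4, takes a point from camera to world coordinates). Camera axes: x right, y down, z forward; pixel columns grow to the right and rows downward; lengths in mm; the calibration is good to about 2 mm. A picture is of the moment at which its call begins. camera_info takes no time and is no camera call.
- finish_job(): hands the job in; it is judged then, once.
The state is a dict: "clock": time; "qpos": joint angles; "qd": joint speeds; "tau": joint torques, N m; "eef_pos": TCP position; "tool_rot": TCP orientation; "force": force on the tool from outside, world axes, zero at the start; "torque": the same for the moment, N m; "width": finger opening in mm; "gripper_force": force on a finger pad.
Only numpy, scipy, OpenCV 4.12 (cv2) and the standard library are available. Lean on these libraries where they do the work, as an engineer would, in place of code of your own. Each camera call takes 0.05 s, during which the arm holds its last target. There are 200 camera calls.

### The job

Get the lantern charger ready for wiring: set the green driver board gently (no dropping) on the two narrow yellow blades of the board rest, component side up, centred and lying square across both blades, and let go of it. Then take the orange grip of the battery case's spring-shut lid, lift the lid 50 degrees open (level with the red marks of the side gauges) and finish while still holding it there, steady, in the gripper. Leave the lantern, the blue spare board and the solder spool where they are.

Things in the scene. Friction and masses are not known exactly. Their poses are not given: they have to be found in the camera images.
- board_grip (a point): Grip point of the loose green driver board: on its upright aluminium heat sink, 29 mm above the board's underside. The heat sink stands at the board's centre, 30 (x) x 22 (y) mm, its top 41 mm above the underside; grip it across its 22 mm (along y). Axes: x along the board's length, z up.
- board: The same board: 96 (x) x 56 (y) x 5 mm thick, about 130 g, starting flat on the bench, component side up. Origin at the centre of its underside. Beside the heat sink it is bare within 25 mm of the centre along x; small parts up to 12 mm tall stand near the two ends.
- rest_top (a point): Board rest: the point midway between its two yellow blades, level with their top edges, 60 mm above the bench. The board belongs with its centre over this point, its length along this x (either way round), its underside on the blade tops.
- rest: The same board rest, fixed to the bench left or right of the case (the board starts on the other side). Two upright yellow blades, 6 mm thick, 70 mm long along y, centred 60 mm apart along x, on a dark plate 100 x 90 x 10 mm. Origin at the centre of its underside.
- case: Teal battery case with its lid, fixed to the bench: 180 (x) x 220 (y) x 85 mm, 93 mm tall with the shut lid. Origin at the centre of its underside, z up; its front (with the lid grip) looks along its -x, roughly to the robot. Just outside the lid on each side a thin steel arc, 130 mm in radius about the hinge, has a red mark at 50 degrees.
- case_hinge (a point): A point on the lid's hinge line, midway along it, at the case's far upper rim (90 mm behind the case's centre, 89 mm above the bench). Axes as the case; the hinge line runs along y.
- lid_grip (a point): Centre of the lid's orange grip: a cylinder 22 mm across, 30 mm long along y (parallel to the hinge), on a 14 mm wide stem, 40 mm out from the lid's front edge, 220 mm from the hinge line. Height 89 mm shut, 258 mm at 50 degrees. Gripped from above across its 30 mm length it turns between the fingers, so the tool may stay upright along the arc. Axes: the lid's.
- lid (a joint): Lid angle in rad: 0 shut, grows as the front edge rises, 1.7 the stop; 50 degrees is 0.873. A spring and the lid's weight shut it from every angle: 2 to 3 N at the grip lifts it.
- lantern: Bystander: teal lantern with a white tube, 144 mm across, 195 mm tall, loose. Origin under its centre.
- spare: Bystander: blue spare board without heat sink, 70 x 50 mm, loose. Origin under its centre.
- spool: Bystander: solder spool with red flanges, 60 mm across, 42 mm tall, loose. Origin under its centre.
Things that resemble listed ones, but are neither listed nor needed, are in the scene too. There is more than one size of the rest; the job needs the larger.

How it is judged:
By the outcome, as a careful person would: the job done as asked, in the order asked, and still so for the second after the job is handed in, while the arm keeps its last pose, push and grip.
It also fails if it takes over 58 s, if anything falls off the work surface, if the arm or the gripper's body presses on something with over 40 N, if the wrist force passes 120 N, or if a joint passes its speed limit or range.

## Working session

There is one attempt and no reset: what is moved stays moved. The work goes in short steps, Python scripts to look and compute and a tool call to move; the robot and the scene stay as the last step left them, time stands still between calls to the robot, and variables do not carry over. Pictures are saved under pics/ and viewed, at most 10 in all, crops included, and the job is handed in when it is done.

Besides the shell and the picture viewer there is one more tool, called after "Emit:" as name(argument=value, ...), one argument or row to a line, values as JSON. play_rows: Moves the arm, as the interface text tells. Its arguments: {"type":"object","properties":{"deltas":{"type":"array"}},"required":["deltas"]}

```bash
mkdir -p pics; python3 - <<'E'
from cell import *
import cv2
for n in("side","top"):
    cv2.imwrite(f"pics/{n}0.png",get_image(n)[:,:,::-1]); c=camera_info(n); print(n,c["fx"],c["fy"],c["cx"],c["cy"],c["T"])
s=read_state();print(s)
E
```

```text
side 398.7949008639521 398.7949008639521 276.83703821193217 205.33802988912012 [[ 8.66073341e-01 -3.37305853e-01  3.68973887e-01  2.27448396e+02]
 [-4.99818727e-01 -5.69614478e-01  6.52472671e-01 -5.97401968e+02]
 [-9.90998333e-03 -7.49509245e-01 -6.61919696e-01  7.04005194e+02]
 [ 0.00000000e+00  0.00000000e+00  0.00000000e+00  1.00000000e+00]]
top 391.859330691249 391.859330691249 284.97988033591497 210.37951051740544 [[-6.95334000e-02 -9.76203377e-01  2.05407089e-01  3.47257752e+02]
 [-9.97572509e-01  6.72652525e-02 -1.80132127e-02  2.43035830e+01]
 [ 3.76779938e-03 -2.06160985e-01 -9.78510834e-01  1.33367297e+03]
 [ 0.00000000e+00  0.00000000e+00  0.00000000e+00  1.00000000e+00]]
{'clock': 0.1, 'qpos': array([-1.26079432,  0.62922397,  0.03843584,  1.51826755, -0.02701938,
        0.99628339, -0.02000739]), 'qd': array([ 1.32043945e-03, -2.97443959e-03, -1.44040837e-04, -3.70413489e-03,
        7.22654835e-05, -5.71637148e-04, -1.14677808e-03]), 'tau': array([ 2.45572803e-03, -5.64533901e+01,  1.22995734e+00, -1.93976158e+01,
        1.12001112e-02,  5.37978791e-03, -7.23635083e-06]), 'eef_pos': array([238.32084562, 604.14119507, 230.50023233]), 'tool_rot': array([-3.13992765e+00, -6.49371983e-06,  2.76577994e+00]), 'force': array([ 0.50582345,  0.85056444, -0.74055453]), 'torque': array([-0.05862254,  0.01405893, -0.02651885]), 'gripper_force': 0.0, 'width': 85.53349975251007}
```

View pics/top0.png

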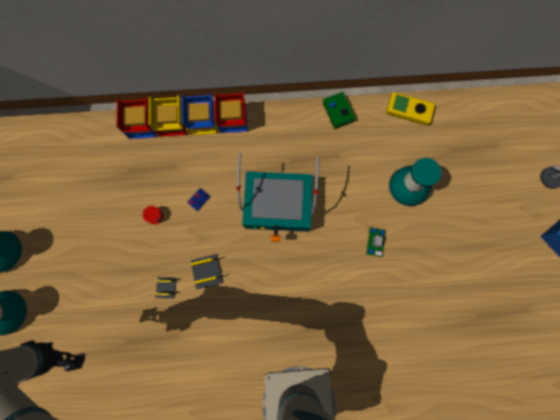

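View pics/side0.png

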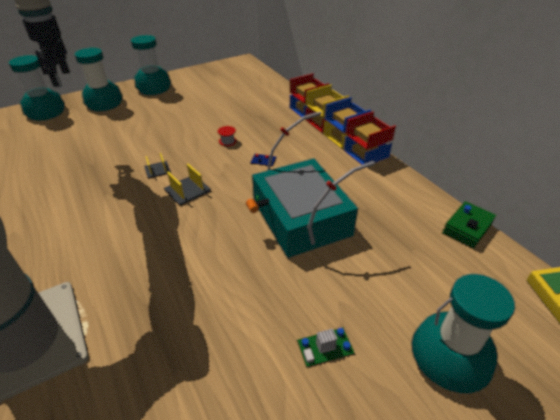

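Candidates:
- **Board:** the green board with a grey heat sink at top (376,242), or the green box with blue and black parts at (340,110). I choose the first.
- **Rest:** the larger at (207,271), or the smaller at (165,288). I choose the larger.
- **Lid grip:** the orange one at (275,238).

Next is a close crop.

```bash
python3 - <<'E'
import cv2,numpy as np
t=cv2.imread("pics/top0.png");s=cv2.imread("pics/side0.png")
def crop(i,x,y,w,h,k):
    return cv2.resize(i[y:y+h,x:x+w],None,fx=k,fy=k,interpolation=cv2.INTER_CUBIC)
a=[crop(t,355,222,40,40,6.5),crop(t,187,251,40,40,6.5),crop(t,235,160,90,90,260/90)]
b=[crop(s,290,315,70,60,260/70),crop(s,160,155,55,55,260/55)[:223],crop(s,240,150,120,103,260/120)[:223]]
f=lambda L,h:np.hstack([cv2.resize(x,(260,h)) for x in L])
cv2.imwrite("pics/c.png",np.vstack([f(a,260),f(b,223)]))
E
```

```text
(no output)
```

View pics/c.png

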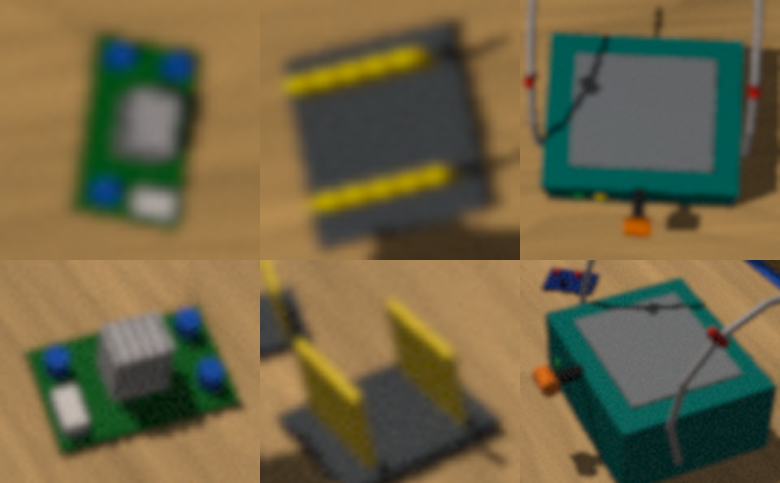

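The crop confirms the choice: a green board with a grey finned heat sink, the larger two-blade rest, and the orange grip on the lid front.

```bash
cat > h.py <<'E'
import numpy as np
from cell import *
from scipy.spatial.transform import Rotation as R
def ray(n,p,z):
    c=camera_info(n);T=np.array(c["T"]);d=T[:3,:3]@[(p[0]-c["cx"])/c["fx"],(p[1]-c["cy"])/c["fy"],1]
    o=T[:3,3];return o+d*(z-o[2])/d[2]
def proj(n,P):
    c=camera_info(n);q=np.linalg.inv(np.array(c["T"]))@[*P,1];return [round(float(c["cx"]+c["fx"]*q[0]/q[2]),1),round(float(c["cy"]+c["fy"]*q[1]/q[2]),1)]
def go(P,yaw,pos=None,rv=None):
    """row shift/turn to TCP P, tool down at yaw"""
    s=read_state();R0=R.from_euler("xyz",s["tool_rot"]);R1=R.from_euler("xyz",[np.pi,0,yaw])
    return (R0.inv().apply(np.array(P)-s["eef_pos"])).round(1),(R0.inv()*R1).as_rotvec().round(3)
E
python3 - <<'E'
from h import *
np.set_printoptions(precision=1,suppress=True)
def many(n,o,k,pts,z):return np.array([ray(n,(o[0]+(x+.5)/k-.5,o[1]+(y+.5)/k-.5),z)[:2] for x,y in pts])
def show(l,a): print(l,a.mean(0),a.tolist() and a.round(0).tolist())
ang=lambda v:np.degrees(np.arctan2(v[1],v[0])).round(1)
b=many("top",(355,222),6.5,[(99,37),(200,52),(181,222),(77,207)],5);show("board",b);print(ang(b[0]-b[3]),ang(b[1]-b[2]))
show("sink",many("top",(355,222),6.5,[(123,86),(184,88),(180,158),(115,156)],41))
b=many("side",(290,315),260/70,[(28,92),(198,46),(242,147),(66,192)],5);show("boardS",b);print(ang(b[1]-b[0]),ang(b[2]-b[3]))
r=many("top",(187,251),6.5,[(28,84),(165,56),(54,204),(191,175)],60);show("rest",r);print(ang(r[0]-r[1]),ang(r[2]-r[3]))
r=many("side",(160,155),260/55,[(38,82),(100,145),(130,42),(195,98)],60);show("restS",r);print(ang(r[0]-r[1]),ang(r[2]-r[3]))
c=many("top",(235,160),260/90,[(33,34),(224,42),(220,195),(25,188)],93);show("lid",c);print(ang(c[0]-c[1]),ang(c[0]-c[3]),ang(c[1]-c[2]))
show("grip",many("top",(235,160),260/90,[(117,225)],97))
show("gripS",many("side",(240,150),260/120,[(25,119)],93))
E
```

```text
board [ 496.9 -302.4] [[547.0, -287.0], [535.0, -339.0], [447.0, -318.0], [458.0, -265.0]]
-13.8 -13.3
sink [ 496.  -299.7] [[515.0, -288.0], [512.0, -319.0], [477.0, -313.0], [480.0, -280.0]]
boardS [ 495.5 -303.7] [[457.0, -264.0], [548.0, -287.0], [533.0, -344.0], [444.0, -319.0]]
-14.0 -15.6
rest [435.6 276.2] [[461.0, 316.0], [470.0, 248.0], [401.0, 304.0], [411.0, 237.0]]
97.6 97.9
restS [435.8 275.4] [[400.0, 306.0], [411.0, 233.0], [460.0, 317.0], [472.0, 246.0]]
98.3 100.0
lid [647.   21.1] [[748.0, 120.0], [723.0, -97.0], [547.0, -77.0], [570.0, 138.0]]
83.6 -5.7 -6.2
grip [520.9  38.8] [[521.0, 39.0]]
gripS [518.2  37.2] [[518.0, 37.0]]
```

```bash
python3 - <<'E'
from h import *
d=np.radians
for P in [(430,180,240),(480,-100,240),(496,-302.5,150)]: print(go(P,d(166)))
print(ray("top",(411,190),40),ray("side",(455,352),50))
E
```

```text
(array([-334. , -324.2,   -9. ]), array([-0.002, -0.   , -0.131]))
(array([-483.3, -566.3,   -8.6]), array([-0.002, -0.   , -0.131]))
(array([-572.5, -748.7,   81.7]), array([-0.002, -0.   , -0.131]))
[ 660.19730647 -433.86780848   40.        ] [ 666.1276254  -444.87258904   50.        ]
```

Emit:
play_rows(
  deltas=[-42, -40, -9, 0, 0, -0.13, 1, -84, -81, -9, 0, 0, -0.13, 1, -126, -122, -9, 0, 0, -0.13, 1, -168, -162, -9, 0, 0, -0.13, 1, -210, -203, -9, 0, 0, -0.13, 1, -252, -243, -9, 0, 0, -0.13, 1, -294, -284, -9, 0, 0, -0.13, 1, -334, -324, -9, 0, 0, -0.13, 1, -360, -365, -9, 0, 0, -0.13, 1, -385, -405, -9, 0, 0, -0.13, 1],
)

```text
clock: 1.35
eef_pos: [448.1, 84.8, 240.1]
tool_rot: [-3.141, -0.0, 2.895]
force: [0.6, 0.1, 0.1]
width: 85.5
gripper_force: 0.0
```

```bash
python3 - <<'E'
from h import *
d=np.radians
for P in [(480,-100,240),(496,-302.5,150),(496,-302.5,80)]: print(go(P,d(166)))
print(read_state()["qpos"])
E
```

```text
(array([-7.600e+01, -1.714e+02,  1.000e-01]), array([-0.   , -0.   , -0.002]))
(array([-141. , -363.9,   90.1]), array([-0.   , -0.   , -0.002]))
(array([-141. , -363.9,  160.1]), array([-0.   , -0.   , -0.002]))
[-0.29712637  0.34298771  0.0644053   2.02478016 -0.03088973  0.77507149
  1.10998288]
```

Emit:
play_rows(
  deltas=[-24, -50, 0, 0, 0, 0, 1, -48, -100, 0, 0, 0, 0, 1, -72, -150, 0, 0, 0, 0, 1, -94, -205, 0, 0, 0, 0, 1, -110, -260, 0, 0, 0, 0, 1, -125, -315, 20, 0, 0, 0, 1, -141, -364, 50, 0, 0, 0, 1, -141, -364, 90, 0, 0, 0, 1, -141, -364, 90, 0, 0, 0, 1, -141, -364, 90, 0, 0, 0, 1],
)

```text
clock: 2.6
eef_pos: [497.0, -300.2, 151.2]
tool_rot: [3.141, 0.001, 2.897]
force: [0.6, -0.1, -0.6]
width: 85.0
gripper_force: 0.0
```

```bash
python3 - <<'E'
from h import *
import cv2
d=np.radians
for P in [(496,-302.5,11)]: print(go(P,d(166)))
print(read_state()["qpos"])
t,s=get_image("top"),get_image("side")
c=lambda i,x,y:cv2.resize(i[y:y+60,x:x+60],(400,400),interpolation=cv2.INTER_CUBIC)[:,:,::-1]
print(proj("side",(496,-302.5,41)),proj("top",(496,-302.5,41)))
cv2.imwrite("pics/d.png",np.hstack([c(t,350,205),cv2.resize(s[260:380,270:390],(400,400))[:,:,::-1]]))
E
```

```text
(array([  0.5,  -2.5, 140.2]), array([ 0.   ,  0.001, -0.   ]))
[ 0.43077775  0.62999242  0.100641    1.79803917 -0.0908584   0.71716589
  1.90694579]
[326.9, 335.5] [378.6, 240.3]
```

View pics/d.png

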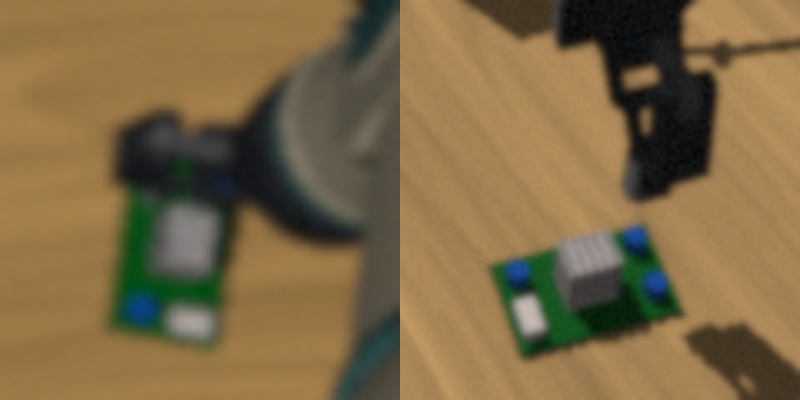

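Over the board: the heat sink appears at top (378,241) and side (327,334), within 1 px of my prediction. I'll descend and grip.

Emit:
play_rows(
  deltas=[0, -1, 30, 0, 0, 0, 1, 0.5, -2.5, 70, 0, 0, 0, 1, 0.5, -2.5, 105, 0, 0, 0, 1, 0.5, -2.5, 125, 0, 0, 0, 1, 0.5, -2.5, 135, 0, 0, 0, 1, 0.5, -2.5, 140, 0, 0, 0, 1, 0.5, -2.5, 140, 0, 0, 0, 0.5, 0.5, -2.5, 140, 0, 0, 0, 0.1, 0.5, -2.5, 140, 0, 0, 0, 0.1, 0.5, -2.5, 140, 0, 0, 0, 0.1],
)

```text
clock: 3.95
eef_pos: [495.6, -303.2, 10.9]
tool_rot: [-3.141, 0.001, 2.896]
force: [0.0, 1.4, 7.9]
width: 21.4
gripper_force: 60.9
```

Emit:
play_rows(
  deltas=[0, 0, 0, 0, 0, 0, 0, 0, 0, 0, 0, 0, 0, 0, 0, 0, 0, 0, 0, 0, 0, 0, 0, 0, 0, 0, 0, 0],
)

```text
clock: 4.45
eef_pos: [495.6, -303.2, 10.9]
tool_rot: [-3.141, 0.001, 2.896]
force: [-0.6, 1.2, 5.8]
width: 21.1
gripper_force: 60.7
```

```bash
python3 - <<'E'
from h import *
d=np.radians
for P in [(496,-302.5,160),(430,0,160),(435.7,275.8,160)]: print(go(P,d(188.2)))
print(read_state())
E
```

```text
(array([  -0.4,    0.8, -149.1]), array([-0.   ,  0.001, -0.389]))
(array([ 137.2,  278.2, -149.3]), array([-0.   ,  0.001, -0.389]))
(array([ 198.8,  547.1, -149.4]), array([-0.   ,  0.001, -0.389]))
{'clock': 4.45, 'qpos': array([ 0.46050399,  0.84741498,  0.06404131,  1.86079648, -0.11412357,
        0.43585855,  1.93142858]), 'qd': array([-0.00190524, -0.00040014,  0.00184006, -0.00067125,  0.00043734,
        0.00057369,  0.00035421]), 'tau': array([ 1.98594430e-01, -5.36108994e+01,  2.01921433e+00, -9.16849226e+00,
        5.30994928e-02, -2.29113749e-01,  1.45555317e-03]), 'eef_pos': array([ 495.55196049, -303.23782661,   10.91841882]), 'tool_rot': array([-3.14143321e+00,  1.02535664e-03,  2.89581375e+00]), 'force': array([-0.60875699,  1.24373145,  5.78481792]), 'torque': array([ 0.08919603,  0.07242493, -0.00012443]), 'gripper_force': 60.718592405319214, 'width': 21.126685504064163}
```

Emit:
play_rows(
  deltas=[0, 0, -5, 0, 0, 0, 0, 0, 0, -15, 0, 0, 0, 0, 0, 0, -35, 0, 0, 0, 0, 0, 0, -60, 0, 0, 0, 0, 0, 0, -90, 0, 0, 0, 0, 0, 0, -120, 0, 0, 0, 0, 5, 10, -140, 0, 0, 0, 0, 17, 30, -150, 0, 0, -0.05, 0, 35, 65, -150, 0, 0, -0.1, 0, 52, 100, -150, 0, 0, -0.14, 0],
)

```text
clock: 5.7
eef_pos: [468.0, -191.4, 160.5]
tool_rot: [3.141, -0.001, 3.037]
force: [-0.5, -0.2, -1.3]
width: 21.2
gripper_force: 59.7
```

```bash
python3 - <<'E'
from h import *
d=np.radians
for P in [(430,0,160),(435.7,275.8,160)]: print(go(P,d(188.2)))
E
```

```text
(array([ 57.7, 186.4,   0.6]), array([ 0.001, -0.001, -0.248]))
(array([ 80.8, 461.3,   0.8]), array([ 0.001, -0.001, -0.248]))
```

Emit:
play_rows(
  deltas=[12, 40, 0, 0, 0, -0.03, 0, 25, 85, 0, 0, 0, -0.06, 0, 40, 130, 0, 0, 0, -0.09, 0, 56, 180, 0, 0, 0, -0.12, 0, 62, 230, 0, 0, 0, -0.16, 0, 66, 280, 0, 0, 0, -0.19, 0, 70, 330, 0, 0, 0, -0.22, 0, 74, 375, 0, 0, 0, -0.248, 0, 78, 420, 0, 0, 0, -0.248, 0, 80, 445, 0, 0, 0, -0.248, 0],
)

```text
clock: 6.95
eef_pos: [434.9, 260.7, 160.3]
tool_rot: [3.141, -0.001, -2.996]
force: [0.6, -0.6, -2.2]
width: 21.3
gripper_force: 59.7
```

Emit:
play_rows(
  deltas=[0.5, 8, 10, 0, 0, 0, 0, 0.5, 12, 25, 0, 0, 0, 0, 0.5, 14, 40, 0, 0, 0, 0, 0.5, 14, 50, 0, 0, 0, 0, 0.5, 14, 50, 0, 0, 0, 0],
)

```text
clock: 7.58
eef_pos: [433.5, 270.1, 109.2]
tool_rot: [-3.14, -0.002, -3.001]
force: [-0.7, -0.4, -1.6]
width: 21.3
gripper_force: 59.7
```

```bash
python3 - <<'E'
from h import *
import cv2
s_=read_state();print(s_["eef_pos"],s_["tool_rot"],s_["force"],go((435.7,275.8,74),np.radians(188.2)),s_["qpos"])
t,s=get_image("top"),get_image("side")
c=lambda i,x,y:cv2.resize(i[y:y+70,x:x+70],(400,400),interpolation=cv2.INTER_CUBIC)[:,:,::-1]
cv2.imwrite("pics/e.png",np.hstack([c(t,172,236),c(s,150,130)]))
E
```

```text
[433.54623075 270.13778017 109.23559009] [-3.14028360e+00 -2.10724501e-03 -3.00058295e+00] [-0.7480486  -0.36646765 -1.61938369] (array([-3. ,  5.3, 35.2]), array([-0.001, -0.002, -0.002])) [-0.645706    0.61814372  0.04943255  2.01298613 -0.0577904   0.51422654
  1.15679836]
```

View pics/e.png

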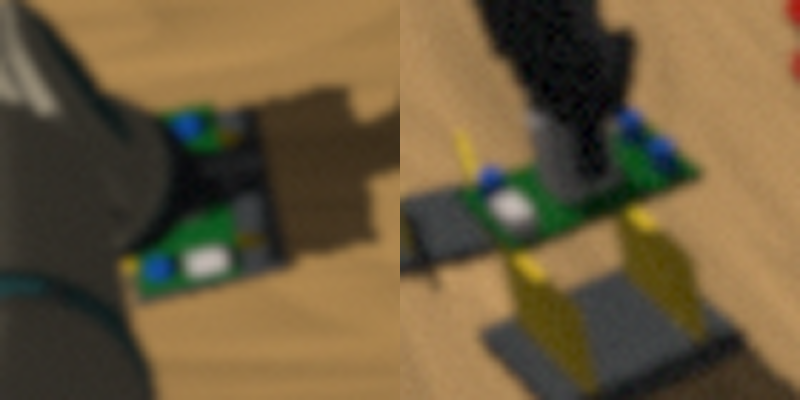

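The board is held level above the rest, about 38 mm over the blades. I'll compare predicted corners with the ones I read: side (202.5,160.6) and (168.4,173.4).

```bash
python3 - <<'E'
from h import *
s=read_state();p=s["eef_pos"];a=np.radians(8.07);u=np.array([np.cos(a),np.sin(a),0]);v=np.array([-u[1],u[0],0])
c=np.array([p[0],p[1],p[2]-10.9+5])
for i in(-1,1):
  for j in(-1,1): print(i,j,proj("side",c+48*i*u+28*j*v),proj("top",c+48*i*u+28*j*v))
a=np.radians(8.2);u=np.array([np.cos(a),np.sin(a),0]);v=np.array([-u[1],u[0],0])
for i in(-1,1): print(i,"blade near end",proj("side",np.array([435.7,275.8,60])+30*i*u-35*v))
E
```

```text
-1 -1 [169.5, 173.2] [213.8, 283.5]
-1 1 [159.6, 163.1] [195.9, 287.3]
1 -1 [202.8, 159.4] [208.6, 253.0]
1 1 [192.4, 150.1] [190.9, 256.7]
-1 blade near end [180.2, 184.4]
1 blade near end [200.3, 175.6]
```

Predictions agree within about 1 px, so I'll lower the board.

Emit:
play_rows(
  deltas=[-1, 2, 6, 0, 0, 0, 0, -2, 4, 14, 0, 0, 0, 0, -3, 5.5, 22, 0, 0, 0, 0, -3, 5.5, 28, 0, 0, 0, 0, -3, 5.5, 32, 0, 0, 0, 0, -3, 5.5, 34, 0, 0, 0, 0, -3, 5.5, 34, 0, 0, 0, 0, -3, 5.5, 34, 0, 0, 0, 0],
)

```text
clock: 8.68
eef_pos: [436.3, 277.3, 76.5]
tool_rot: [3.141, 0.0, -2.999]
force: [-0.2, 0.2, -1.3]
width: 21.3
gripper_force: 59.7
```

Emit:
play_rows(
  deltas=[0, 0, 0.7, 0, 0, 0, 0, 0, 0, 1.4, 0, 0, 0, 0, 0, 0, 2, 0, 0, 0, 0, 0, 0, 2, 0, 0, 0, 0],
)

```text
clock: 9.18
eef_pos: [436.1, 277.2, 74.3]
tool_rot: [3.142, -0.0, -2.999]
force: [-0.3, 0.7, -1.2]
width: 21.2
gripper_force: 59.7
```

```bash
python3 - <<'E'
from h import *
print(go((435.7,275.8,71),np.radians(188.2)),read_state()["force"])
E
```

```text
(array([ 0.6, -1.4,  3.3]), array([ 0.   , -0.   , -0.001])) [-0.32807945  0.74469254 -1.23137227]
```

Emit:
play_rows(
  deltas=[0.3, -0.7, 0.5, 0, 0, 0, 0, 0.5, -1.3, 1, 0, 0, 0, 0, 0.5, -1.3, 1.5, 0, 0, 0, 0, 0.5, -1.3, 2, 0, 0, 0, 0, 0.5, -1.3, 2.3, 0, 0, 0, 0, 0.5, -1.3, 2.3, 0, 0, 0, 0],
)

```text
clock: 9.93
eef_pos: [435.9, 275.9, 72.0]
tool_rot: [3.142, -0.0, -2.999]
force: [-1.1, -0.2, -2.2]
width: 21.3
gripper_force: 59.7
```

Emit:
play_rows(
  deltas=[0, 0, 0.3, 0, 0, 0, 0, 0, 0, 0.6, 0, 0, 0, 0, 0, 0, 0.6, 0, 0, 0, 0],
)

```text
clock: 10.3
eef_pos: [435.8, 275.8, 71.4]
tool_rot: [-3.142, -0.0, -2.999]
force: [-0.6, -0.1, -1.1]
width: 21.2
gripper_force: 59.7
```

Emit:
play_rows(
  deltas=[0, 0, 0.3, 0, 0, 0, 0, 0, 0, 0.5, 0, 0, 0, 0, 0, 0, 0.5, 0, 0, 0, 0],
)

```text
clock: 10.68
eef_pos: [435.8, 275.9, 70.9]
tool_rot: [3.142, -0.0, -2.999]
force: [0.1, -0.4, -1.4]
width: 20.8
gripper_force: 59.8
```

Emit:
play_rows(
  deltas=[0, 0, 0.3, 0, 0, 0, 0, 0, 0, 0.5, 0, 0, 0, 0, 0, 0, 0.5, 0, 0, 0, 0],
)

```text
clock: 11.05
eef_pos: [435.8, 275.9, 70.9]
tool_rot: [3.141, 0.0, -2.999]
force: [-2.0, -0.3, 5.8]
width: 20.6
gripper_force: 60.6
```

Contact at z = 70.9 with about +6 N, so I'll release.

Emit:
play_rows(
  deltas=[0, 0, 0, 0, 0, 0, 0.28, 0, 0, 0, 0, 0, 0, 0.35, 0, 0, 0, 0, 0, 0, 0.5, 0, 0, 0, 0, 0, 0, 0.8, 0, 0, 0, 0, 0, 0, 0.8, 0, 0, -5, 0, 0, 0, 0.8, 0, 0, -20, 0, 0, 0, 0.8, 0, 0, -45, 0, 0, 0, 0.8, 0, 0, -80, 0, 0, 0, 0.8, 0, 0, -110, 0, 0, 0, 0.8],
)

```text
clock: 12.3
eef_pos: [436.1, 276.0, 182.7]
tool_rot: [3.141, 0.001, -3.0]
force: [0.1, 0.2, 0.5]
width: 68.6
gripper_force: 0.0
```

```bash
python3 - <<'E'
from h import *
print(go((518.5,36.5,180),np.radians(173.8)),go((480,150,180),np.radians(173.8)))
E
```

```text
(array([ -47.6, -248.7,    2.6]), array([0.001, 0.001, 0.25 ])) (array([ -25.6, -130.9,    2.7]), array([0.001, 0.001, 0.25 ]))
```

Emit:
play_rows(
  deltas=[-5, -20, 0, 0, 0, 0.05, 0.8, -12, -55, 0, 0, 0, 0.1, 0.8, -19, -95, 0, 0, 0, 0.15, 0.8, -26, -135, 0, 0, 0, 0.2, 0.8, -34, -175, 0, 0, 0, 0.25, 0.8, -41, -215, 0, 0, 0, 0.25, 0.8, -46, -240, 0, 0, 0, 0.25, 0.8, -47.5, -248.5, 0, 0, 0, 0.25, 0.8, -47.5, -248.5, 2.5, 0, 0, 0.25, 0.8, -47.5, -248.5, 2.5, 0, 0, 0.25, 0.8],
)

```text
clock: 13.55
eef_pos: [517.3, 37.9, 177.5]
tool_rot: [3.141, -0.001, 3.035]
force: [0.1, -0.2, -0.9]
width: 68.2
gripper_force: 0.0
```

```bash
python3 - <<'E'
from h import *
import cv2
print(go((518.5,36.5,70),np.radians(173.8)),read_state()["eef_pos"])
t,s=get_image("top"),get_image("side")
k=lambda i,x,y,w:cv2.resize(i[y:y+w,x:x+w],(400,300*0+400),interpolation=cv2.INTER_CUBIC)[:,:,::-1]
cv2.imwrite("pics/f.png",np.hstack([k(t,172,236,70),k(s,155,130,80)]))
cv2.imwrite("pics/g.png",np.hstack([k(t,235,185,70),k(s,210,130,100)]))
E
```

```text
(array([ -1.5,  -1.3, 107.5]), array([ 0.001, -0.001,  0.002])) [517.31364003  37.92238096 177.46046481]
```

View pics/f.png

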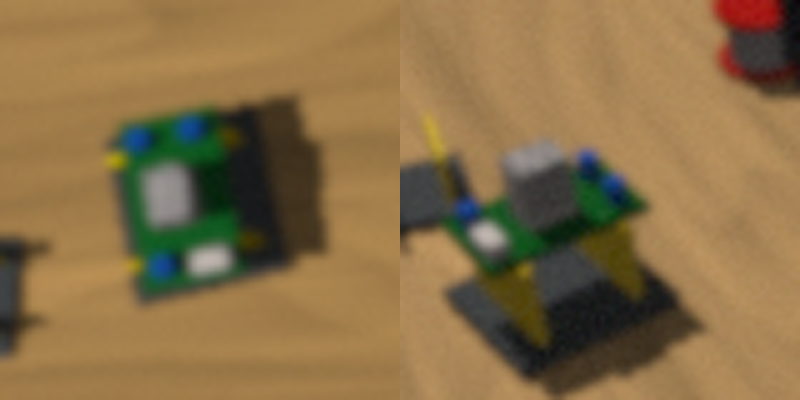

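View pics/g.png

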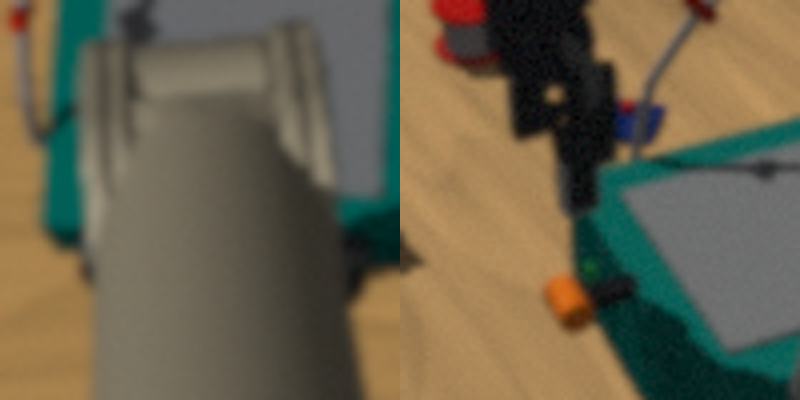

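The board lies flat and centred across both blades, with about 7 mm of blade showing at each side. The grip is at side (252.3,205).

```bash
python3 - <<'E'
from h import *
print(ray("side",(252.3,205),91),proj("side",(518.5,36.5,89)),proj("side",(518.5,36.5,70)))
E
```

```text
[520.62222807  36.97495557  91.        ] [251.6, 206.1] [252.0, 212.1]
```

Emit:
play_rows(
  deltas=[-1, -0.5, 20, 0, 0, 0, 0.8, -2, -1, 45, 0, 0, 0, 0.8, -2.5, -1.3, 70, 0, 0, 0, 0.8, -2.5, -1.3, 90, 0, 0, 0, 0.8, -2.5, -1.3, 102, 0, 0, 0, 0.8, -2.5, -1.3, 107, 0, 0, 0, 0.8, -2.5, -1.3, 107, 0, 0, 0, 0.8, -2.5, -1.3, 107, 0, 0, 0, 0.5],
)

```text
clock: 14.65
eef_pos: [521.0, 35.1, 71.5]
tool_rot: [3.141, 0.001, 3.034]
force: [-0.8, 0.5, -0.0]
width: 51.7
gripper_force: 0.0
```

Emit:
play_rows(
  deltas=[0, 0, 0, 0, 0, 0, 0.3, 0, 0, 0, 0, 0, 0, 0.1, 0, 0, 0, 0, 0, 0, 0, 0, 0, 0, 0, 0, 0, 0, 0, 0, 0, 0, 0, 0, 0, 0, 0, 0, 0, 0, 0, 0],
)

```text
clock: 15.4
eef_pos: [521.2, 38.0, 71.6]
tool_rot: [3.138, 0.001, 3.035]
force: [0.1, 5.9, 1.5]
width: 28.9
gripper_force: 62.4
```

```bash
python3 - <<'E'
from h import *
s=read_state();p=s["eef_pos"];print(p,s["force"])
R0=R.from_euler("xyz",s["tool_rot"]).inv();a=np.radians(-6.2);u=np.array([np.cos(a),np.sin(a),0])
for t in range(5,56,5):
    th=np.radians(t);print(t,R0.apply(220*(1-np.cos(th))*u+[0,0,220*np.sin(th)]).round(1))
E
```

```text
[521.19897136  38.01206254  71.63159988] [0.11603095 5.90005891 1.46251225]
5 [ -0.9   0.1 -19.2]
10 [ -3.4   0.1 -38.2]
15 [ -7.6   0.2 -56.9]
20 [-13.4   0.3 -75.2]
25 [-20.7   0.3 -92.9]
30 [ -29.6    0.4 -110. ]
35 [ -40.     0.4 -126.1]
40 [ -51.7    0.4 -141.3]
45 [ -64.7    0.5 -155.5]
50 [ -78.8    0.5 -168.4]
55 [ -94.1    0.5 -180.1]
```

Gripped. I'll lift along the arc, adding +2 mm in tool y to ease the side force.

Emit:
play_rows(
  deltas=[0, 1, -3, 0, 0, 0, 0, 0, 2, -10, 0, 0, 0, 0, -0.9, 2.5, -19, 0, 0, 0, 0, -2, 2.5, -28.5, 0, 0, 0, 0, -3.4, 2.5, -38, 0, 0, 0, 0, -5.3, 2.5, -47.5, 0, 0, 0, 0, -7.6, 2.5, -57, 0, 0, 0, 0, -10.3, 2.5, -66, 0, 0, 0, 0, -13.4, 2.5, -75, 0, 0, 0, 0, -13.4, 2.5, -75, 0, 0, 0, 0],
)

```text
clock: 16.65
eef_pos: [535.0, 36.4, 146.6]
tool_rot: [3.141, 0.002, 3.033]
force: [4.0, 4.4, -5.8]
width: 28.9
gripper_force: 60.1
```

```bash
python3 - <<'E'
from h import *
s=read_state();print(s["eef_pos"],s["tool_rot"],s["force"])
E
```

```text
[534.98192197  36.37617117 146.59311482] [3.14069765e+00 2.18559283e-03 3.03320766e+00] [ 3.98472183  4.35528145 -5.77059193]
```

Emit:
play_rows(
  deltas=[-3.5, 0.5, -9, 0, 0, 0, 0, -7.5, 1, -18, 0, 0, 0, 0, -12, 1, -26, 0, 0, 0, 0, -16.5, 1, -35, 0, 0, 0, 0, -21.5, 1, -43, 0, 0, 0, 0, -27, 1, -51, 0, 0, 0, 0, -32.5, 1, -58.5, 0, 0, 0, 0, -38.5, 1, -66, 0, 0, 0, 0, -45, 1, -73, 0, 0, 0, 0, -51.5, 1, -80.5, 0, 0, 0, 0],
)

```text
clock: 17.9
eef_pos: [585.2, 30.6, 226.5]
tool_rot: [-3.14, -0.001, 3.033]
force: [2.9, -3.7, -10.2]
width: 29.1
gripper_force: 59.8
```

Emit:
play_rows(
  deltas=[-5, 0, -5, 0, 0, 0, 0, -10, 0, -9.5, 0, 0, 0, 0, -13.5, 0, -12.5, 0, 0, 0, 0, -14, 0, -13, 0, 0, 0, 0, -14, 0, -13, 0, 0, 0, 0, -14, 0, -13, 0, 0, 0, 0],
)

```text
clock: 18.65
eef_pos: [599.0, 29.0, 239.2]
tool_rot: [-3.14, -0.001, 3.034]
force: [1.4, -5.0, -9.0]
width: 28.7
gripper_force: 59.9
```

```bash
python3 - <<'E'
from h import *
import cv2
s=read_state();print(s["eef_pos"],s["tool_rot"],s["force"])
t,s=get_image("top"),get_image("side")
k=lambda i,x,y,w:cv2.resize(i[y:y+w,x:x+w],(400,400),interpolation=cv2.INTER_CUBIC)[:,:,::-1]
cv2.imwrite("pics/i.png",np.hstack([k(t,230,140,110),k(s,230,90,150)]))
a=np.radians(-6.2);u=np.array([np.cos(a),np.sin(a),0]);v=np.array([-u[1],u[0],0]);H=np.array([736.5,11.3,89])
for w in(-112,112):
  M=H+v*w
  print("mark",proj("side",M-u*130*np.cos(.873)+[0,0,130*np.sin(.873)]),"lid edge",proj("side",M-u*180*np.cos(.873)+[0,0,180*np.sin(.873)]))
E
```

```text
[598.98221366  29.01627538 239.2198954 ] [-3.14018050e+00 -8.74975114e-04  3.03352581e+00] [ 1.43687896 -4.96707535 -8.96234415]
mark [330.3, 185.1] lid edge [317.6, 174.2]
mark [285.0, 133.3] lid edge [272.8, 122.2]
```

View pics/i.png

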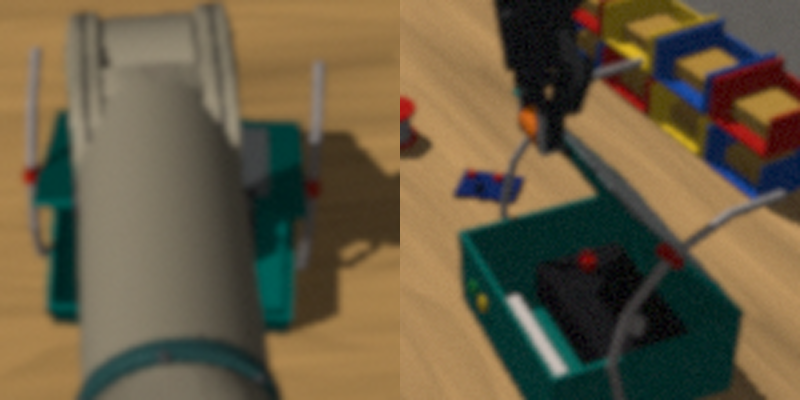

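```bash
python3 - <<'E'
from h import *
import cv2
a=np.radians(-6.2);u=np.array([np.cos(a),np.sin(a),0]);v=np.array([-u[1],u[0],0]);H=np.array([736.5,11.3,89])
out=[]
for n,x,y,w in(("top",290,165,40),("side",290,150,65)):
    k=400/w;i=cv2.resize(get_image(n)[y:y+w,x:x+w],(400,400),interpolation=cv2.INTER_CUBIC)[:,:,::-1].copy();j=i.copy()
    for t,c in((46,(255,0,0)),(50,(255,255,255)),(54,(0,255,255))):
        th=np.radians(t)
        for r in(140,160,180):
            p=proj(n,H-v*110+r*(-u*np.cos(th)+[0,0,np.sin(th)])+4*(u*np.sin(th)+[0,0,np.cos(th)]))
            cv2.circle(j,(int((p[0]-x+.5)*k),int((p[1]-y+.5)*k)),3,c,-1)
    out+=[j]
cv2.imwrite("pics/j.png",np.hstack(out))
s=read_state();print(s["eef_pos"],s["force"],s["qd"].round(3))
E
```

```text
[598.98342506  29.03454499 239.23955037] [ 1.74929756 -5.26648669 -9.29870371] [-0.003 -0.    -0.001 -0.    -0.    -0.001  0.   ]
```

View pics/j.png

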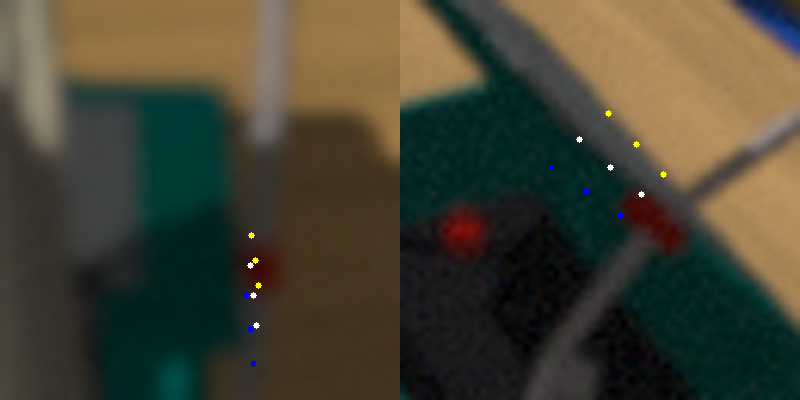

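The last picture shows the lid front corner at top crop (240,345). That matches the 50° prediction, including the lid's thickness. The kinematics give 49.6–49.9°, and the lid is steady in the gripper, so I'm handing in.

```bash
python3 -c "from cell import *;print(finish_job())"
```

```text
the job is handed in; nothing more can be done
None
```

The job is handed in: the green board lies released, centred and square on the larger rest, and the gripper is holding the lid at about 50° (49.6–49.9° from the arm's position), at roughly 19 of the 58 s.

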